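# Cover the colour pots for the night

## Task

Painting is over for today: cover the four open colour pots, each with its own lid - the lid of the same shape and size - so that every lid sits flat and squared up on its pot with its knob upwards. Set the lids down gently, they are porcelain and must not be dropped, and leave the pots standing where they are. Do not touch the wet panel and do not knock the closed jar of green paint.

Things in the scene. Friction and masses are not known exactly. Their poses are not given: they have to be found in the camera images.
- pot_big_round: The open white porcelain colour pot, big and round, 92 mm across, with a cake of solid paint on its floor (its top about 18 mm above the table). It stands loose and upright on the table. Wall 5 mm, level rim 55 mm above its underside. Origin: centre of the underside; z up through the mouth. Its lid is lid_big_round.
- pot_small_round: The open white porcelain colour pot, small and round, 64 mm across, with a cake of solid paint on its floor (its top about 18 mm above the table). It stands loose and upright on the table. Wall 5 mm, level rim 45 mm above its underside. Origin: centre of the underside; z up through the mouth. Its lid is lid_small_round.
- pot_square: The open white porcelain colour pot, square, 76 x 76 mm, with a cake of solid paint on its floor (its top about 18 mm above the table). It stands loose and upright on the table. Wall 5 mm, level rim 50 mm above its underside. Origin: centre of the underside; z up through the mouth, x and y square to its sides. Its lid is lid_square.
- pot_oblong: The open white porcelain colour pot, oblong (rectangular), 110 x 62 mm, with a cake of solid paint on its floor (its top about 18 mm above the table). It stands loose and upright on the table. Wall 5 mm, level rim 45 mm above its underside. Origin: centre of the underside; z up through the mouth, x along its length, y across. Its lid is lid_oblong.
- lid_big_round: White porcelain lid of pot_big_round, loose on the table, knob up: a disc 98 mm across. From the bottom: boss 6 mm high (66 mm across, 8 mm clear of the pot's inside all round), flange to 13 mm, knob (round, 22 mm across) from 13 to 39 mm. Origin: centre of the boss's underside; z up. Seated, the flange lies on the rim and the origin is 49 mm above the pot's underside. 150 g.
- lid_small_round: White porcelain lid of pot_small_round, loose on the table, knob up: a disc 70 mm across. From the bottom: boss 6 mm high (38 mm across, 8 mm clear of the pot's inside all round), flange to 13 mm, knob (round, 22 mm across) from 13 to 39 mm. Origin: centre of the boss's underside; z up. Seated, the flange lies on the rim and the origin is 39 mm above the pot's underside. 80 g.
- lid_square: White porcelain lid of pot_square, loose on the table, knob up: a square 82 x 82 mm. From the bottom: boss 6 mm high (50 x 50 mm, 8 mm clear of the pot's inside all round), flange to 13 mm, knob (22 x 22 mm, square with the lid) from 13 to 39 mm. Origin: centre of the boss's underside; z up, x and y square to its sides. Seated, the flange lies on the rim and the origin is 44 mm above the pot's underside. 140 g.
- lid_oblong: White porcelain lid of pot_oblong, loose on the table, knob up: a rectangle 116 x 68 mm. From the bottom: boss 6 mm high (84 x 36 mm, 8 mm clear of the pot's inside all round), flange to 13 mm, knob (a bar 40 mm along x, 16 mm across) from 13 to 39 mm. Origin: centre of the boss's underside; z up, x along its length, y across. Seated, the flange lies on the rim and the origin is 39 mm above the pot's underside. 150 g.
- wet_panel: The freshly painted wooden panel, paint still wet, lying face up among the pots and lids: 150 mm (its x, away from the robot) by 194 mm (y), 20 mm thick, a gilt star in a blue roundel on cream, with a thin red border. Loose, 0.5 kg. Origin: centre of the underside.
- paint_jar: A closed glass jar of green paint with a paper label and a white screw cap, 52 mm across and 68 mm high, standing on the table between the robot and the panel. Already closed; no task for it. Loose, 160 g. Origin: centre of the underside, z up.
Not all that is in view belongs to the job. Leave any turquoise look-alike of the lid_big_round alone. What is shaped like the lid_oblong but yellow is not meant.

How it is judged:
By the outcome, as a careful person would: the job done as asked, in the order asked, and still so for the second after the job is handed in, with the robot touching nothing.
It also fails if it takes over 112 s, if anything falls off the work surface, if the arm or the gripper's body presses on something with over 40 N, if the wrist force passes 120 N, or if a joint passes its speed limit or range.

## Robot

A 6-joint arm with a two-finger parallel gripper is mounted at the origin on the work surface. World frame = base frame: x ahead of the robot, y to its left, z up, the work surface at z = 0. Lengths are in mm, angles in rad, forces in N, time in s.
With the tool pointing down it reaches from about 350 to 875 mm from the base axis. Payload 4.2 kg.
Tool frame: the origin (TCP) lies between the finger pads; the fingertips stand 14 mm ahead of it and the grasp point (between the pads) lies 5 mm behind it; z points along the fingers, y is the line along which they close (so a half turn about z gives the same grasp; the last joint's range is limited). The gripper opens to 85 mm and grips with 20 to 120 N. Pads are 22 mm wide; open, the fingers measure 114 mm over their backs; the gripper's body (76 mm by 85 mm) begins 54 mm behind the grasp point. The pads swing forward as they close: fully open they stand 13 mm farther back than shut.
Start: joints at [-1.004, 0.385, 0.008, 0, -1.194, -0.259], TCP at [189.367, -595.6, 245.312] pointing down, gripper open.
Joint ranges: [-3.14, 3.14], [-1.21, 2.06], [-1.07, 1.41], [-3.16, 2.05], [-2.99, -0.16], [-3.1, 3.1]. Speed limits (rad/s): [2.79, 2.79, 3.14, 3.14, 3.14, 3.14].

## Interface

Orientations are given as a unit quaternion [x, y, z, w].
In Python, from bench import * gives the robot as it stands.
- The arm moves only by the tool carry_out, never from a script. Its argument "motion" is a list of rows, each a list of 7 numbers: the turn, a rotation vector about the tool's x, y, z in rad, then the shift along the tool's x, y, z in mm, then the opening, from -1 (shut) to 1 (fully open), so that 0 is half open. A call has 1 to 5 rows; each row is the pose to reach, as a shift and turn from the pose commanded when the call began, along the tool's axes at that moment; what a row does not reach only later rows make up. A row lasts 1/8 s, in which the tool goes at most 62.5 mm and 10.7 degrees, less where a joint would pass 70% of its speed; a pose out of reach is approached as far as the arm can. A call with a gripper value outside its range is refused whole. The fingers move at their own pace and stop on an object; the grip force is fixed at half the most. Time passes only in rows, so rows that repeat a pose let the fingers close. It gives the time, the measured TCP pose, the force, the opening and the grip force at its end, in the units of the state.
- read_state(): the state, without advancing time (a new reading comes with each control period).
- get_image(name): name is "scene" or "top" or "wrist"; returns a dict with "color" (420x560x3 uint8, blue, green, red), "mtx" (3x3 intrinsics, pixels), "position" and "orientation" of the camera in the world. Camera axes: x right, y down, z forward; pixel columns grow to the right and rows downward; lengths in mm; the calibration is good to about 2 mm. A picture is of the moment at which its call begins. There is no depth.
- job_done(): hands the job in; it is judged then, once.
The state is a dict: "clock": time; "joints": joint angles; "joint_vel": joint speeds; "joint_efforts": joint torques, N m; "position": TCP position; "ee_rot": TCP orientation; "contact_force": force on the tool from outside, world axes, zero at the start; "wrist_torque": the same for the moment, N m; "gripper_width": finger opening in mm; "grasp_force": force on a finger pad.
Only numpy, scipy, OpenCV 4.12 (cv2) and the standard library are available. Lean on these libraries where they do the work, as an engineer would, in place of code of your own. Each camera call takes 0.05 s, during which the arm holds its last target. There are 200 camera calls.

## Working session

There is one attempt and no reset: what is moved stays moved. The work goes in short steps, Python scripts to look and compute and a tool call to move; the robot and the scene stay as the last step left them, time stands still between calls to the robot, and variables do not carry over. Pictures are saved under pics/ and viewed, at most 14 in all, crops included, and the job is handed in when it is done.

Besides the shell and the picture viewer there is one more tool, called after "Emit:" in YAML: its name, and indented under it one key for each argument. carry_out: Moves the arm, as the interface text tells. Its arguments: {"type":"object","properties":{"motion":{"type":"array"}},"required":["motion"]}

```bash
ls; mkdir -p pics; python3 - <<'E'
from bench import *
import cv2,json
s=read_state();print({k:s[k] for k in('clock','position','ee_rot','gripper_width')})
for n in("top","scene"):
    d=get_image(n);cv2.imwrite(f"pics/{n}0.png",d["color"]);print(n,d["mtx"],d["position"],d["orientation"])
E
```

```text
pics
{'clock': 0.0, 'position': array([ 189.21678371, -595.06765425,  244.20942143]), 'ee_rot': array([-1.53229831e-01,  9.88189955e-01,  1.08840554e-03, -2.15981072e-04]), 'gripper_width': 85.2480304838392}
top [[464.65869812   0.         280.38599641]
 [  0.         464.65869812 204.26120348]
 [  0.           0.           1.        ]] [ 277.60607648  131.37176205 1659.41289288] [ 0.70668438 -0.70262255  0.06082723 -0.05673435]
scene [[407.24366281   0.         284.49261118]
 [  0.         407.24366281 203.32547194]
 [  0.           0.           1.        ]] [1244.51664281 -615.75804213  750.58829518] [ 0.82656986  0.32423989 -0.16030269 -0.43122362]
```

View pics/top0.png

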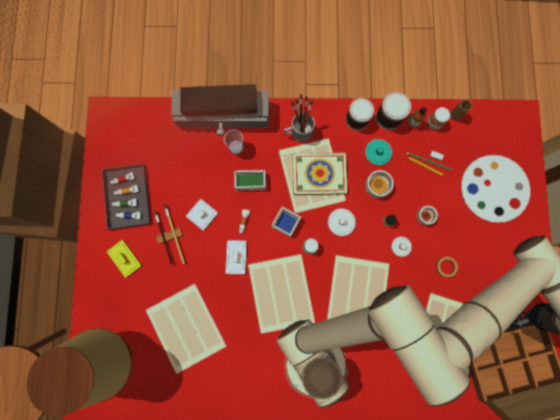

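View pics/scene0.png

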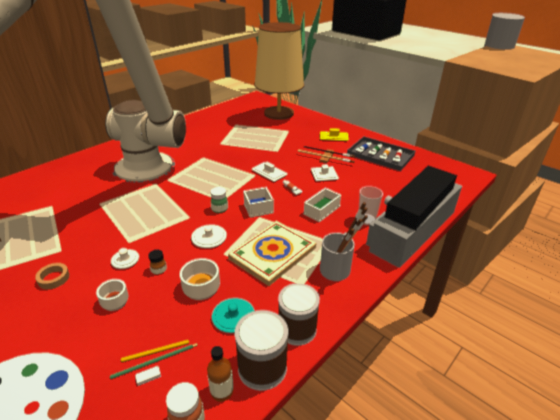

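The top view shows these pots: big round (380,184), small round (428,215), square (287,222) and oblong (250,180). The lids are big round (342,222), small round (402,246), square (202,214) and oblong (236,257). The jar is at (311,247) and the panel at (320,174). The scene view agrees with this.

```bash
cat > h.py <<'E'
from bench import *
import cv2, numpy as np
from scipy.spatial.transform import Rotation as R
LID={'lid_big_round':13,'lid_small_round':13,'lid_square':13,'lid_oblong':13}
POT={'pot_big_round':55,'pot_small_round':45,'pot_square':50,'pot_oblong':45}
H={**LID,**POT}
def ray(d,px,z):
    px=np.atleast_2d(np.asarray(px,float)); K=d['mtx']
    c=np.c_[(px[:,0]-K[0,2])/K[0,0],(px[:,1]-K[1,2])/K[1,1],np.ones(len(px))]
    w=R.from_quat(d['orientation']).apply(c); p=np.array(d['position'])
    return p+w*((z-p[2])/w[:,2])[:,None]
def proj(d,P):
    c=R.from_quat(d['orientation']).inv().apply(np.atleast_2d(P)-d['position']);K=d['mtx']
    return np.c_[c[:,0]/c[:,2]*K[0,0]+K[0,2],c[:,1]/c[:,2]*K[1,1]+K[1,2]]
def white(im,up=1):
    hsv=cv2.cvtColor(im,cv2.COLOR_BGR2HSV)
    return ((hsv[...,1]<95)&(hsv[...,2]>105)).astype(np.uint8)
def notred(im):
    b,g,r=[im[...,i].astype(int) for i in range(3)]
    return (~((r-np.maximum(g,b)>0.55*r)&(r>40))).astype(np.uint8)
def fit(d,mask,px,z):
    """outer contour nearest px -> points on plane z -> min-area rect / circle"""
    cs,_=cv2.findContours(mask,cv2.RETR_EXTERNAL,cv2.CHAIN_APPROX_NONE)
    cs=[c for c in cs if len(c)>15]
    c=max(cs,key=lambda c:cv2.pointPolygonTest(c,(float(px[0]),float(px[1])),True))
    P=ray(d,c[:,0,:],z)[:,:2].astype(np.float32)
    (x,y),(w,h),a=cv2.minAreaRect(P); (cx,cy),r=cv2.minEnclosingCircle(P)
    if w<h: w,h,a=h,w,a+90
    return dict(rect=np.round([x,y,w,h],1),ang=round((a+90)%180-90,1),circ=np.round([cx,cy,2*r],1),mean=P.mean(0).round(1))
E
python3 - <<'E'
from h import *
d=get_image('top');m=notred(d['color'])
for n,px in dict(lid_big_round=(342,222),lid_small_round=(402,246),lid_square=(202,214),lid_oblong=(236,257),pot_big_round=(380,184),pot_small_round=(428,215),pot_square=(287,222),pot_oblong=(250,180)).items(): print(n,fit(d,m,px,H[n]))
print('jar',ray(d,(312,247),68)); print('panel',fit(d,white(d['color']),(330,160),20))
w=get_image('wrist');s=read_state();T=R.from_quat(s['ee_rot'])
print('cam in tool',T.inv().apply(w['position']-s['position']),(T.inv()*R.from_quat(w['orientation'])).as_matrix().round(2),w['mtx'][0])
print('tool axes',T.as_matrix().round(3))
E
```

```text
lid_big_round {'rect': array([492.5, -95.3, 100.4, 100.2]), 'ang': 44.7, 'circ': array([492.3, -95.8, 103.6]), 'mean': array([492.3, -95.5], dtype=float32)}
lid_small_round {'rect': array([ 407. , -306. ,   71.8,   70.8]), 'ang': -89.7, 'circ': array([ 406.6, -306.3,   74.4]), 'mean': array([ 406.2, -306.6], dtype=float32)}
lid_square {'rect': array([517.2, 404.2,  87.9,  87.3]), 'ang': 51.5, 'circ': array([515.9, 404.7, 113.4]), 'mean': array([517.2, 404.3], dtype=float32)}
lid_oblong {'rect': array([365.2, 279.4, 119.2,  73.8]), 'ang': 0.3, 'circ': array([365.7, 279.3, 134.6]), 'mean': array([365.1, 279.2], dtype=float32)}
pot_big_round {'rect': array([ 624. , -225.3,   99.9,   97.5]), 'ang': -89.6, 'circ': array([ 625.1, -224.1,  106. ]), 'mean': array([ 623.6, -226.1], dtype=float32)}
pot_small_round {'rect': array([ 515.7, -393.1,   71.6,   67.5]), 'ang': -89.7, 'circ': array([ 515. , -393.2,   75.6]), 'mean': array([ 513.7, -394.7], dtype=float32)}
pot_square {'rect': array([612.9,  14.7, 365.6, 256.4]), 'ang': -4.9, 'circ': array([616.8,  31.8, 382.8]), 'mean': array([617.9,  26.3], dtype=float32)}
pot_oblong {'rect': array([636.6, 231.8, 113.7,  75.1]), 'ang': -87.3, 'circ': array([635.7, 233.1, 128.6]), 'mean': array([636.8, 232.2], dtype=float32)}
jar [[397.3983125   13.88700774  68.        ]]
panel {'rect': array([617.6,  12.8, 368.2, 254.2]), 'ang': -5.0, 'circ': array([622.2,  29.1, 384. ]), 'mean': array([621.7,  25.4], dtype=float32)}
cam in tool [  70.67267213    1.10796712 -127.9815313 ] [[-0.   -0.96 -0.28]
 [ 1.   -0.    0.  ]
 [-0.   -0.28  0.96]] [340.04606875   0.         279.7389802 ]
tool axes [[-0.953 -0.303 -0.   ]
 [-0.303  0.953  0.001]
 [ 0.     0.001 -1.   ]]
```

Emit:
carry_out:
  motion:
    - [0,0,0.308,-295,209,0,0]
    - [0,0,0.308,-295,209,0,0]
    - [0,0,0.308,-295,209,0,0]
    - [0,0,0.308,-295,209,0,0]
    - [0,0,0.308,-295,209,0,0]

```text
clock: 0.82
position: [376.8, -346.8, 245.4]
ee_rot: [0.0, 1.0, -0.0, 0.0]
contact_force: [1.2, 0.0, 0.8]
gripper_width: 42.2
grasp_force: 0.0
```

Emit:
carry_out:
  motion:
    - [0,0,0,-30,41,0,0]
    - [0,0,0,-30,41,0,0]
    - [0,0,0,-30,41,0,0]

```text
clock: 1.2
position: [405.7, -307.5, 245.2]
ee_rot: [-0.0, 1.0, 0.0, -0.0]
contact_force: [-0.9, 0.2, -0.3]
gripper_width: 42.4
grasp_force: 0.0
```

```bash
python3 - <<'E'
from h import *
d=get_image('wrist');cv2.imwrite('pics/w1.png',d['color']);s=read_state();print(s['position'],s['ee_rot'],d['position'])
m=notred(d['color'])
for n,g in dict(lid_small_round=(407,-306),pot_small_round=(515,-393)).items():
    px=proj(d,[*g,H[n]])[0]; print(n,px,fit(d,m,px,H[n]))
E
```

```text
[ 405.38407509 -308.04115413  245.19568012] [ 5.10657354e-04  9.99999845e-01  4.67016328e-05 -2.16227602e-04] [ 334.81322696 -306.68668371  373.40830835]
lid_small_round [280.30331569 183.83977556] {'rect': array([ 404.1, -305.5,   70. ,   69.4]), 'ang': 55.1, 'circ': array([ 404.1, -305.5,   70.8]), 'mean': array([ 403.6, -305.6], dtype=float32)}
pot_small_round [199.34690661 288.569752  ] {'rect': array([ 575.7, -306.8,  681.5,  232.6]), 'ang': 90.0, 'circ': array([ 657.2, -306.8,  685. ]), 'mean': array([ 595.6, -292. ], dtype=float32)}
```

View pics/w1.png

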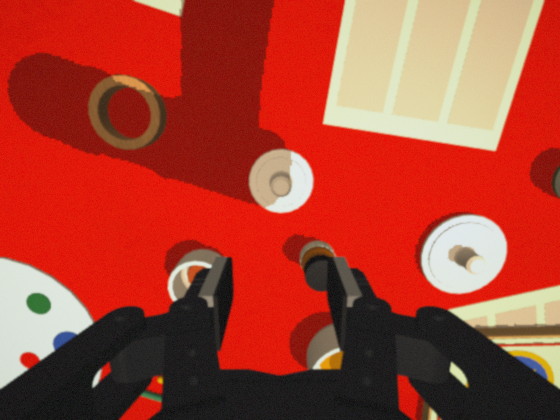

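The wrist view shows the small round lid at (281,182), 70 mm across as specified, clear of the fingers. The big lid is at (464,254). The pots are hidden behind the fingers at the bottom. I'll grasp the small lid.

Emit:
carry_out:
  motion:
    - [0,0,0,1,2.5,60,0]
    - [0,0,0,1,2.5,120,0]
    - [0,0,0,1,2.5,180,0]
    - [0,0,0,1,2.5,204,0]
    - [0,0,0,1,2.5,204,0]

```text
clock: 1.88
position: [402.8, -305.8, 39.4]
ee_rot: [0.001, 1.0, 0.001, -0.003]
contact_force: [0.6, -0.1, 0.5]
gripper_width: 42.6
grasp_force: 0.0
```

```bash
python3 - <<'E'
from h import *
d=get_image('wrist');cv2.imwrite('pics/w2.png',d['color']);s=read_state();print(s['position'],s['contact_force'])
E
```

```text
[ 404.20974228 -306.12170615   41.02010152] [ 0.52785407 -0.62979404  0.19748199]
```

View pics/w2.png

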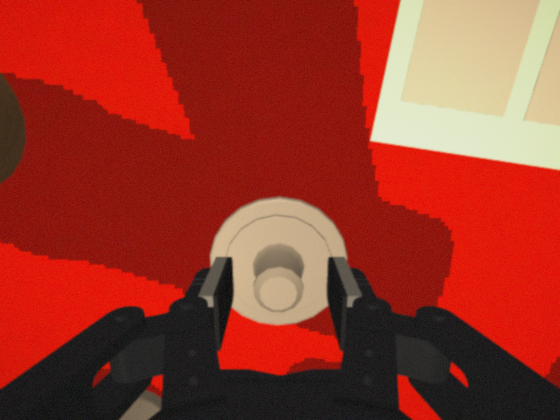

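The knob sits midway between the fingers at column 278. I'll descend, close and lift.

Emit:
carry_out:
  motion:
    - [0,0,0,0,0,9,0]
    - [0,0,0,0,0,9,-1]
    - [0,0,0,0,0,9,-1]
    - [0,0,0,0,0,9,-1]
    - [0,0,0,0,0,9,-1]

```text
clock: 2.55
position: [405.4, -305.3, 33.2]
ee_rot: [-0.0, 1.0, -0.0, 0.001]
contact_force: [-2.4, 0.1, 6.6]
gripper_width: 19.8
grasp_force: 59.0
```

Emit:
carry_out:
  motion:
    - [0,0,0,0,0,-20,-1]
    - [0,0,0,0,0,-70,-1]
    - [0,0,0,0,0,-130,-1]
    - [0,0,0,-45,-20,-170,-1]
    - [0,0,0,-90,-44,-210,-1]

```text
clock: 3.18
position: [493.3, -347.8, 242.5]
ee_rot: [-0.0, 1.0, -0.0, 0.001]
contact_force: [1.1, -0.0, -0.8]
gripper_width: 19.8
grasp_force: 58.8
```

Emit:
carry_out:
  motion:
    - [0,0,0,-50,-22,0,-1]
    - [0,0,0,-95,-44,0,-1]
    - [0,0,0,-95,-44,0,-1]
    - [0,0,0,-95,-44,0,-1]

```text
clock: 3.68
position: [587.0, -391.5, 239.0]
ee_rot: [0.0, 1.0, 0.001, -0.001]
contact_force: [0.8, -0.2, -0.7]
gripper_width: 19.9
grasp_force: 58.9
```

```bash
python3 - <<'E'
from h import *
d=get_image('wrist');cv2.imwrite('pics/w3.png',d['color']);s=read_state();print(s['position'],s['contact_force'],s['gripper_width'])
m=notred(d['color'])
for n,g in dict(pot_small_round=(515,-393)).items():
    px=proj(d,[*g,H[n]])[0]; print(n,px,fit(d,m,px,H[n]),fit(d,white(d['color']),px,H[n]))
E
```

```text
[ 586.8075023  -391.44668659  240.02950956] [-0.34359089 -0.08540986 -0.91614953] 19.79524218562905
pot_small_round [276.7658092  113.23068428] {'rect': array([ 514.4, -395.5,   63.9,   63.7]), 'ang': 90.0, 'circ': array([ 514.5, -395.7,   64.8]), 'mean': array([ 513.9, -395.6], dtype=float32)} {'rect': array([ 514.7, -395.2,   62.6,   61.5]), 'ang': 66.9, 'circ': array([ 514.5, -395.3,   63.2]), 'mean': array([ 514. , -395.1], dtype=float32)}
```

View pics/w3.png

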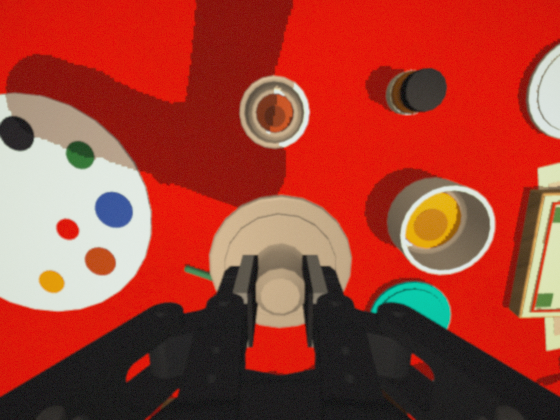

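The small pot is at (275,112), 64 mm across as specified, and the lid hangs level in the grip. I'll lower it and measure again from closer, which checks the camera bias.

Emit:
carry_out:
  motion:
    - [0,0,0,0,-4,50,-1]
    - [0,0,0,0,-4,100,-1]
    - [0,0,0,0,-4,110,-1]
    - [0,0,0,0,-4,110,-1]
    - [0,0,0,0,-4,110,-1]

```text
clock: 4.35
position: [588.9, -396.6, 133.7]
ee_rot: [-0.0, 1.0, -0.001, 0.002]
contact_force: [0.2, 0.4, -0.1]
gripper_width: 19.8
grasp_force: 58.8
```

```bash
cat >> h.py <<'E'
def held(d,s,drop,rad,half=None):
    """circle fitted to visible upper arc of held round lid, flange top 'drop' below the TCP; offset from TCP"""
    m=notred(d['color']); z=s['position'][2]-drop
    c=max(cv2.findContours(m,cv2.RETR_EXTERNAL,cv2.CHAIN_APPROX_NONE)[0],key=lambda c:cv2.pointPolygonTest(c,(280.,350.),True))[:,0,:]
    P=ray(d,c,z)[:,:2]; q=P-s['position'][:2]
    k=(abs(q[:,1])<rad+4)&(q[:,0]<0.2*rad)&(q[:,0]>-rad-15); q=q[k]
    from scipy.optimize import least_squares
    r=least_squares(lambda v:np.hypot(q[:,0]-v[0],q[:,1]-v[1])-rad,[0,0],loss='soft_l1'); return r.x.round(2),len(q),np.abs(r.fun).mean().round(2)
E
python3 - <<'E'
from h import *
d=get_image('wrist');cv2.imwrite('pics/w4.png',d['color']);s=read_state();print(s['position'],d['position'],d['orientation'])
m=notred(d['color'])
px=proj(d,[514,-395,45])[0]; print(px,fit(d,m,px,45))
for dr in (19,20): print(held(d,s,dr,35))
E
```

```text
[ 588.85204013 -396.51099813  133.46848642] [ 517.34157356 -395.40361662  261.51061504] [0.69967628 0.70008731 0.09991303 0.10172634]
[281.33724006 106.44593852] {'rect': array([ 514.5, -395.8,   63.5,   63.1]), 'ang': 10.7, 'circ': array([ 514.5, -395.7,   64.1]), 'mean': array([ 513.7, -395.8], dtype=float32)}
(array([-1.04,  0.8 ]), 239, np.float64(0.78))
(array([-0.85,  0.79]), 237, np.float64(0.68))
```

Emit:
carry_out:
  motion:
    - [0,0,0,40,0,0,-1]
    - [0,0,0,73.5,0,0,-1]
    - [0,0,0,73.5,0,40,-1]
    - [0,0,0,73.5,0,50,-1]
    - [0,0,0,73.5,0,50,-1]

```text
clock: 5.03
position: [514.7, -396.2, 80.8]
ee_rot: [-0.0, 1.0, -0.0, 0.0]
contact_force: [0.4, 0.3, 1.0]
gripper_width: 19.6
grasp_force: 58.8
```

```bash
python3 - <<'E'
from h import *
d=get_image('wrist');cv2.imwrite('pics/w5.png',d['color'])
p=[]
for i in range(4): get_image('wrist');p.append(read_state()['position'])
print(np.array(p).round(1))
E
```

```text
[[ 515.5 -396.5   81.8]
 [ 515.4 -396.4   81.8]
 [ 515.3 -396.3   81.7]
 [ 515.  -396.2   81.5]]
```

View pics/w5.png

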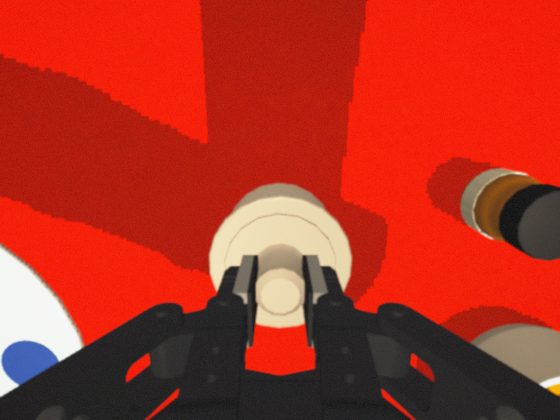

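The lid is centred over the small pot, whose wall just shows above it. I'll descend slowly.

Emit:
carry_out:
  motion:
    - [0,0,0,0,0,4,-1]
    - [0,0,0,0,0,7,-1]
    - [0,0,0,0,0,8,-1]
    - [0,0,0,0,0,8.7,-1]
    - [0,0,0,0,0,8.7,-1]

```text
clock: 5.9
position: [513.9, -395.8, 72.3]
ee_rot: [0.0, 1.0, 0.0, -0.0]
contact_force: [-2.2, 2.4, 5.9]
gripper_width: 19.6
grasp_force: 59.3
```

Emit:
carry_out:
  motion:
    - [0,0,0,0,0,0,-0.3]
    - [0,0,0,0,0,0,0]
    - [0,0,0,0,0,0,0]
    - [0,0,0,0,0,-30,0]
    - [0,0,0,0,0,-90,0]

```text
clock: 6.52
position: [512.6, -395.1, 159.3]
ee_rot: [0.0, 1.0, 0.002, -0.003]
contact_force: [1.8, -0.9, 0.2]
gripper_width: 42.3
grasp_force: 0.0
```

Emit:
carry_out:
  motion:
    - [0,0,0,-30,40,-40,0]
    - [0,0,0,-60,85,-70,0]
    - [0,0,0,-75,130,-70,0]
    - [0,0,0,-75,170,-70,0]
    - [0,0,0,-75,170,-70,0]

```text
clock: 7.15
position: [589.5, -223.4, 231.8]
ee_rot: [-0.002, 1.0, 0.0, 0.0]
contact_force: [0.4, -1.1, 0.5]
gripper_width: 42.6
grasp_force: 0.0
```

```bash
python3 - <<'E'
from h import *
d=get_image('wrist');cv2.imwrite('pics/w6.png',d['color']);s=read_state();print(s['position'],s['contact_force'])
m=notred(d['color'])
for n,g,z in (('small lid seated',(514.5,-395.7),52),('lid_big',(492,-95.5),13),('pot_big',(624,-226),55)):
    px=proj(d,[*g,z])[0]; print(n,px,fit(d,m,px,z))
E
```

```text
[ 589.39836741 -224.82175197  231.78022317] [ 0.58598397 -1.24033869 -0.18176763]
small lid seated [ 79.99502467 108.3202922 ] {'rect': array([ 515.9, -388.9,   79.1,   69.7]), 'ang': 63.7, 'circ': array([ 514.8, -387.6,   80.7]), 'mean': array([ 513.7, -388.8], dtype=float32)}
lid_big [412.4871988   85.57865001] {'rect': array([491.8, -96.3,  97.4,  97.3]), 'ang': 8.7, 'circ': array([491.6, -96. ,  98.4]), 'mean': array([490.7, -95.9], dtype=float32)}
pot_big [275.88287052 229.74264417] {'rect': array([ 622.8, -227.2,   95.9,   94.1]), 'ang': -41.7, 'circ': array([ 621.7, -227.1,   99.6]), 'mean': array([ 621.4, -227.3], dtype=float32)}
```

View pics/w6.png

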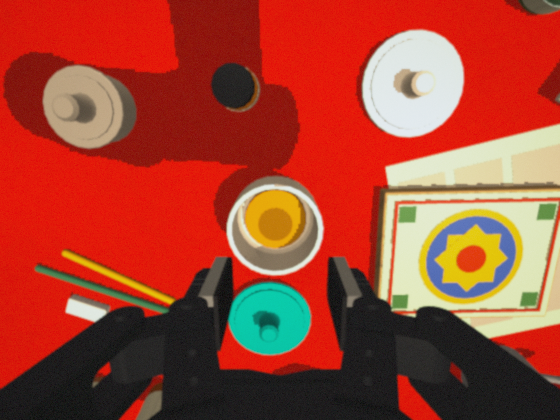

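The small lid sits flat on its pot at (85,105). The big lid is at (413,83), the big pot at (275,228), and the turquoise look-alike is behind it. Next is the big lid.

Emit:
carry_out:
  motion:
    - [0,0,0,36,48,0,0]
    - [0,0,0,72,95,0,0]
    - [0,0,0,98,128,20,0]
    - [0,0,0,98,128,70,0]
    - [0,0,0,98,128,120,0]

```text
clock: 7.82
position: [491.6, -98.4, 111.4]
ee_rot: [0.0, 1.0, 0.0, 0.002]
contact_force: [0.1, 0.2, 0.1]
gripper_width: 42.5
grasp_force: 0.0
```

```bash
python3 - <<'E'
from h import *
p=[]
for i in range(3): d=get_image('wrist');s=read_state();p.append(s['position'])
print(np.array(p).round(1))
px=proj(d,[491.7,-96,13])[0]; print(px,fit(d,notred(d['color']),px,13))
k=cv2.Canny(d['color'],40,120);cv2.imwrite('pics/w7.png',d['color'])
E
```

```text
[[486.6 -98.6 104.5]
 [487.3 -98.9 107.1]
 [489.8 -99.  110. ]]
[282.73530425 229.26351864] {'rect': array([548.3, -98.5, 457.5, 213.5]), 'ang': 89.9, 'circ': array([655.1, -98.8, 457.5]), 'mean': array([581.7, -88.7], dtype=float32)}
```

Emit:
carry_out:
  motion:
    - [0,0,0,0,2,45,0]
    - [0,0,0,0,2,65,0]
    - [0,0,0,0,2,65,0]
    - [0,0,0,0,2,65,0]

```text
clock: 8.48
position: [493.1, -96.2, 48.7]
ee_rot: [0.0, 1.0, 0.0, 0.002]
contact_force: [0.7, -0.7, 0.1]
gripper_width: 43.1
grasp_force: 0.0
```

```bash
python3 - <<'E'
from h import *
p=[]
for i in range(3): d=get_image('wrist');s=read_state();p.append(s['position'])
print(np.array(p).round(1)); print(held(d,s,p[-1][2]-13,49))
E
```

```text
[[492.9 -96.1  48.6]
 [492.6 -96.   48.4]
 [492.3 -95.9  48.2]]
(array([-1.22,  1.45]), 313, np.float64(0.63))
```

Emit:
carry_out:
  motion:
    - [0,0,0,0,0,15,0]
    - [0,0,0,0,0,15,0]
    - [0,0,0,0,0,15,-1]
    - [0,0,0,0,0,15,-1]
    - [0,0,0,0,0,15,-1]

```text
clock: 9.25
position: [491.7, -95.9, 32.5]
ee_rot: [-0.0, 1.0, -0.0, 0.001]
contact_force: [-1.8, 1.0, 6.3]
gripper_width: 20.0
grasp_force: 58.7
```

Emit:
carry_out:
  motion:
    - [0,0,0,0,0,0,-1]
    - [0,0,0,0,0,-20,-1]
    - [0,0,0,0,0,-60,-1]
    - [0,0,0,0,0,-110,-1]
    - [0,0,0,0,0,-160,-1]

```text
clock: 9.88
position: [490.5, -95.9, 192.7]
ee_rot: [0.0, 1.0, 0.0, -0.0]
contact_force: [1.3, 0.4, -1.1]
gripper_width: 19.6
grasp_force: 58.7
```

Emit:
carry_out:
  motion:
    - [0,0,0,-45,-30,0,-1]
    - [0,0,0,-90,-60,0,-1]
    - [0,0,0,-135,-90,0,-1]
    - [0,0,0,-175,-120,0,-1]
    - [0,0,0,-200,-131,0,-1]

```text
clock: 10.5
position: [692.0, -228.7, 189.7]
ee_rot: [0.001, 1.0, 0.0, -0.001]
contact_force: [-0.6, 0.3, -0.2]
gripper_width: 20.1
grasp_force: 58.9
```

Emit:
carry_out:
  motion:
    - [0,0,0,0,0,20,-1]
    - [0,0,0,0,0,40,-1]
    - [0,0,0,0,0,40,-1]
    - [0,0,0,0,0,40,-1]

```text
clock: 11.0
position: [691.4, -227.0, 152.2]
ee_rot: [-0.0, 1.0, -0.0, 0.0]
contact_force: [0.9, -0.2, -1.2]
gripper_width: 19.9
grasp_force: 58.9
```

```bash
cat > m.py <<'E'
from h import *
def potlook(g,z,drop=None,rad=None,save=None):
    for i in range(4): d=get_image('wrist');s=read_state()
    if save: cv2.imwrite(save,d['color'])
    print(s['position'].round(1),s['contact_force'].round(1),s['gripper_width'])
    px=proj(d,[*g,z])[0]; print(px.round(0),fit(d,notred(d['color']),px,z))
    if rad: print('held',held(d,s,drop,rad))
E
python3 -c "
from m import *
potlook((622.5,-227),55,20,49,'pics/w8.png')"
```

```text
[ 691.5 -227.   152.8] [ 0.8  0.1 -1.2] 19.95804738622424
[278. 117.] {'rect': array([ 723.6, -226.4,  470.3,  287.8]), 'ang': -90.0, 'circ': array([ 819.6, -226.4,  479.9]), 'mean': array([ 774.7, -209.4], dtype=float32)}
held (array([-1.73,  0.77]), 330, np.float64(3.72))
```

Emit:
carry_out:
  motion:
    - [0,0,0,-25,0,-20,-1]
    - [0,0,0,-25,0,-20,-1]
    - [0,0,0,-25,0,-20,-1]
    - [0,0,0,-25,0,-20,-1]

```text
clock: 11.7
position: [715.3, -226.9, 171.0]
ee_rot: [0.0, 1.0, 0.0, -0.001]
contact_force: [0.3, 0.1, -2.0]
gripper_width: 20.0
grasp_force: 58.9
```

```bash
python3 -c "
from m import *
potlook((622.5,-227),55,19.5,49,'pics/w8.png')"
```

```text
[ 715.8 -227.   171.4] [ 0.3 -0.2 -1.8] 19.898709168541536
[278.  80.] {'rect': array([ 625.8, -227.5,   91.7,   91.3]), 'ang': -16.7, 'circ': array([ 625.7, -227.3,   92.2]), 'mean': array([ 624.4, -227.4], dtype=float32)}
held (array([-0.78,  0.82]), 337, np.float64(0.83))
```

Emit:
carry_out:
  motion:
    - [0,0,0,50,0,0,-1]
    - [0,0,0,89.4,-0.8,10,-1]
    - [0,0,0,89.4,-0.8,50,-1]
    - [0,0,0,89.4,-0.8,77,-1]
    - [0,0,0,89.4,-0.8,77,-1]

```text
clock: 12.52
position: [624.9, -227.5, 92.3]
ee_rot: [0.0, 1.0, 0.0, -0.003]
contact_force: [-0.3, 0.1, -1.2]
gripper_width: 20.1
grasp_force: 58.9
```

```bash
cat >> m.py <<'E'
def pos(n=5):
    p=[]
    for i in range(n): get_image('wrist');s=read_state();p.append(s['position'])
    print(np.array(p).round(1)[[0,-2,-1]],s['contact_force'].round(1))
E
python3 -c "
from m import *
pos()"
```

```text
[[ 626.5 -227.9   94.2]
 [ 628.  -228.    96.4]
 [ 627.8 -227.9   96.4]] [ 0.2  0.3 -0.7]
```

Emit:
carry_out:
  motion:
    - [0,0,0,1.5,0,4,-1]
    - [0,0,0,1.5,0,8,-1]
    - [0,0,0,1.5,0,10,-1]
    - [0,0,0,1.5,0,11,-1]
    - [0,0,0,1.5,0,11,-1]

```text
clock: 13.4
position: [625.2, -227.7, 83.5]
ee_rot: [0.0, 1.0, -0.0, -0.0]
contact_force: [0.8, -0.4, -1.8]
gripper_width: 19.7
grasp_force: 58.9
```

```bash
python3 -c "
from m import *
pos()"
```

```text
[[ 625.3 -227.8   83.6]
 [ 625.3 -227.8   83.7]
 [ 625.3 -227.8   83.7]] [-0.4  0.5 -1.3]
```

Emit:
carry_out:
  motion:
    - [0,0,0,-0.8,0,0.5,-1]
    - [0,0,0,-0.8,0,1,-1]
    - [0,0,0,-0.8,0,1.7,-1]
    - [0,0,0,-0.8,0,2.2,-1]
    - [0,0,0,-0.8,0,2.2,-1]

```text
clock: 14.28
position: [626.0, -227.7, 81.7]
ee_rot: [0.0, 1.0, -0.0, 0.0]
contact_force: [-0.4, 0.9, -0.1]
gripper_width: 19.9
grasp_force: 58.9
```

Emit:
carry_out:
  motion:
    - [0,0,0,0,0,0.5,-1]
    - [0,0,0,0,0,0.8,-1]
    - [0,0,0,0,0,0.8,-1]

```text
clock: 14.65
position: [626.0, -227.7, 81.6]
ee_rot: [-0.0, 1.0, -0.0, 0.0]
contact_force: [-2.4, 1.8, 5.6]
gripper_width: 19.6
grasp_force: 59.3
```

Emit:
carry_out:
  motion:
    - [0,0,0,0,0,0,-0.3]
    - [0,0,0,0,0,0,0]
    - [0,0,0,0,0,0,0]
    - [0,0,0,0,0,-30,0]
    - [0,0,0,0,0,-90,0]

```text
clock: 15.28
position: [624.3, -227.4, 168.1]
ee_rot: [0.0, 1.0, 0.001, -0.004]
contact_force: [1.6, -0.2, 0.8]
gripper_width: 42.7
grasp_force: 0.0
```

Emit:
carry_out:
  motion:
    - [0,0,0,0,40,-40,0]
    - [0,0,0,10,100,-60,0]
    - [0,0,0,30,160,-60,0]
    - [0,0,0,50,215,-60,0]
    - [0,0,0,60,270,-60,0]

```text
clock: 15.9
position: [565.0, 43.9, 231.0]
ee_rot: [0.0, 1.0, 0.0, 0.0]
contact_force: [1.2, 0.4, -0.1]
gripper_width: 42.5
grasp_force: 0.0
```

Emit:
carry_out:
  motion:
    - [0,0,0,0,52,0,0]
    - [0,0,0,0,52,0,0]
    - [0,0,0,0,52,0,0]
    - [0,0,0,0,52,0,0]

```text
clock: 16.4
position: [566.1, 93.2, 230.5]
ee_rot: [0.001, 1.0, -0.0, -0.0]
contact_force: [0.3, -0.1, 0.2]
gripper_width: 43.1
grasp_force: 0.0
```

```bash
python3 -c "
from m import *
potlook((491,95),50,save='pics/w9.png')"
```

```text
[566.2  93.4 230.6] [ 0.2 -0.5 -0.6] 42.29614596700636
[281. 109.] {'rect': array([488.4, 105. ,  77. ,  76.5]), 'ang': 61.4, 'circ': array([488.4, 105. , 105.2]), 'mean': array([487.3, 105. ], dtype=float32)}
```

View pics/w9.png

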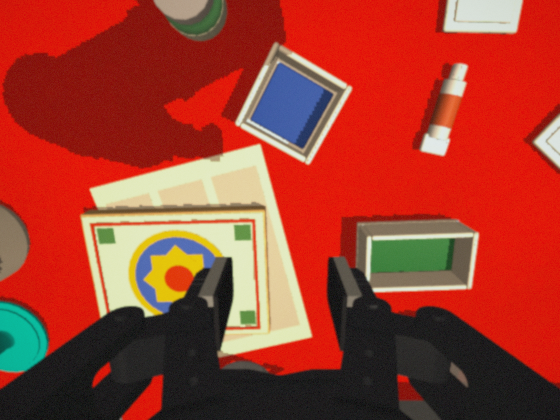

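The square pot is at (294,104), 77 mm, rotated, and well clear of the panel. The oblong pot is at (416,255). Next I'll view the oblong pot, then the square lid.

Emit:
carry_out:
  motion:
    - [0,0,0,-44,43,0,0]
    - [0,0,0,-88,86,0,0]
    - [0,0,0,-132,129,0,0]
    - [0,0,0,-142,139,0,0]
    - [0,0,0,-142,139,0,0]

```text
clock: 17.23
position: [708.6, 233.5, 228.9]
ee_rot: [0.0, 1.0, -0.0, -0.001]
contact_force: [-0.3, -0.7, 0.6]
gripper_width: 42.9
grasp_force: 0.0
```

```bash
python3 -c "
from m import *
potlook((637,232),45,save='pics/w10.png')"
```

```text
[707.7 232.2 231.4] [-0.6 -0.3 -0.4] 42.27945059749998
[278. 114.] {'rect': array([639.4, 235.1, 110.6,  63.3]), 'ang': -88.1, 'circ': array([639.2, 235.3, 124.8]), 'mean': array([638.6, 235.3], dtype=float32)}
```

Emit:
carry_out:
  motion:
    - [0,0,0,40,48,0,0]
    - [0,0,0,80,96,0,0]
    - [0,0,0,110,144,0,0]
    - [0,0,0,121,172,0,0]
    - [0,0,0,121,172,0,0]

```text
clock: 18.05
position: [585.6, 406.7, 231.6]
ee_rot: [-0.001, 1.0, 0.001, 0.0]
contact_force: [0.2, -0.9, 0.5]
gripper_width: 42.4
grasp_force: 0.0
```

```bash
python3 -c "
from m import *
potlook((516,404),13,save='pics/w11.png')"
```

```text
[587.6 403.9 231.1] [ 0.  -0.4  0.2] 42.99014686710485
[279. 113.] {'rect': array([516.1, 406.8,  82.7,  82.4]), 'ang': 51.5, 'circ': array([516.4, 406.7, 113.4]), 'mean': array([515. , 406.3], dtype=float32)}
```

Emit:
carry_out:
  motion:
    - [0,0,0,48,-40,0,0]
    - [0,0,0,96,-80,0,0]
    - [0,0,0,140,-115,0,0]
    - [0,0,0,150,-125,0,0]
    - [0,0,0,150,-125,0,0]

```text
clock: 18.88
position: [437.6, 279.5, 231.7]
ee_rot: [0.001, 1.0, 0.001, 0.001]
contact_force: [0.8, -0.2, 0.6]
gripper_width: 42.9
grasp_force: 0.0
```

```bash
python3 -c "
from m import *
potlook((364,279),13,save='pics/w12.png')
s=read_state();print(s['joints'])"
```

```text
[438.3 281.  230.4] [-0.1 -0.1 -0.1] 42.4122581884563
[277. 110.] {'rect': array([364.7, 280.9, 115.9,  68.6]), 'ang': -1.3, 'circ': array([364.7, 281.2, 132. ]), 'mean': array([362.3, 281. ], dtype=float32)}
[ 8.82255028e-01  2.19393010e-01 -2.69000779e-01  1.73170460e-04
 -1.08218602e+00 -2.45389801e+00]
```

All four objects measure to their given sizes: oblong pot 110.6×63.3, square lid 82.7×82.4, oblong lid 115.9×68.6. I'll grasp the oblong lid.

Emit:
carry_out:
  motion:
    - [0,0,0.023,50,0,0,0]
    - [0,0,0.023,73.6,0,30,0]
    - [0,0,0.023,73.6,0,85,0]
    - [0,0,0.023,73.6,0,140,0]
    - [0,0,0.023,73.6,0,182,0]

```text
clock: 19.7
position: [363.8, 280.7, 46.3]
ee_rot: [0.011, 1.0, -0.001, -0.0]
contact_force: [-0.2, 0.2, -0.6]
gripper_width: 42.7
grasp_force: 0.0
```

Emit:
carry_out:
  motion:
    - [0,0,0,0,0,0,0]
    - [0,0,0,0,0,0,0]

```text
clock: 19.95
position: [364.6, 281.7, 49.5]
ee_rot: [0.011, 1.0, 0.001, 0.001]
contact_force: [0.4, -0.0, 0.7]
gripper_width: 42.5
grasp_force: 0.0
```

```bash
python3 -c "
from m import *
pos()
d=get_image('wrist');cv2.imwrite('pics/w13.png',d['color']);print(R.from_quat(read_state()['ee_rot']).as_matrix()[:2,0])"
```

```text
[[364.7 281.8  50.1]
 [364.3 281.4  50.2]
 [364.1 281.1  50. ]] [-0.3 -0.3  0.7]
[-0.99972934  0.02322211]
```

View pics/w13.png

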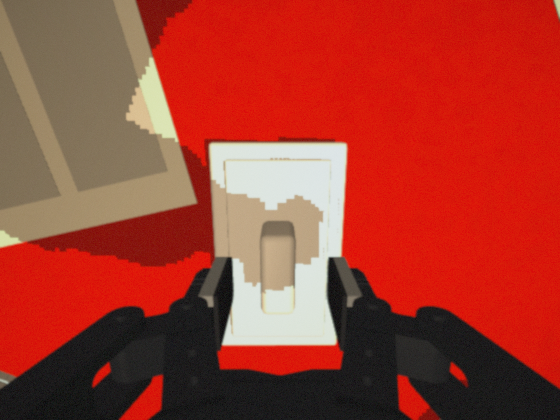

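The lid is square to the gripper, with the bar centred at column 278. I'll descend and close.

Emit:
carry_out:
  motion:
    - [0,0,0,0,0,10,0]
    - [0,0,0,0,0,17,0]
    - [0,0,0,0,0,17,0]
    - [0,0,0,0,0,17,-1]
    - [0,0,0,0,0,17,-1]

```text
clock: 20.88
position: [363.6, 280.5, 31.8]
ee_rot: [0.012, 1.0, 0.0, 0.0]
contact_force: [-0.1, 0.1, -1.8]
gripper_width: 14.9
grasp_force: 58.7
```

Emit:
carry_out:
  motion:
    - [0,0,0,0,0,0,-1]
    - [0,0,0,0,0,0,-1]
    - [0,0,0,0,0,0,-1]

```text
clock: 21.25
position: [363.6, 280.5, 31.8]
ee_rot: [0.012, 1.0, 0.0, 0.0]
contact_force: [-0.0, -0.3, 1.4]
gripper_width: 14.8
grasp_force: 59.0
```

```bash
python3 -c "
from m import *
pos();print(read_state()['gripper_width'])"
```

```text
[[363.6 280.5  31.8]
 [363.6 280.5  31.8]
 [363.6 280.5  31.8]] [-1.2  0.1  2.5]
14.565119470971377
```

Emit:
carry_out:
  motion:
    - [0,0,0,0,0,-15,-1]
    - [0,0,0,0,0,-55,-1]
    - [0,0,0,0,0,-105,-1]
    - [0,0,0,-10,0,-140,-1]
    - [0,0,0,-40,-5,-150,-1]

```text
clock: 22.12
position: [403.7, 275.1, 184.1]
ee_rot: [0.011, 1.0, 0.002, 0.001]
contact_force: [-0.3, 0.9, -1.9]
gripper_width: 14.6
grasp_force: 58.8
```

Emit:
carry_out:
  motion:
    - [0,0,-0.16,-50,-8,0,-1]
    - [0,0,-0.32,-100,-15,0,-1]
    - [0,0,-0.48,-150,-22,0,-1]
    - [0,0,-0.64,-200,-30,0,-1]
    - [0,0,-0.8,-236,-35,0,-1]

```text
clock: 22.75
position: [639.9, 232.9, 179.9]
ee_rot: [-0.381, 0.925, -0.0, -0.001]
contact_force: [-0.0, 1.5, -1.0]
gripper_width: 14.9
grasp_force: 58.8
```

Emit:
carry_out:
  motion:
    - [0,0,-0.17,0,0,0,-1]
    - [0,0,-0.34,0,0,0,-1]
    - [0,0,-0.51,0,0,0,-1]
    - [0,0,-0.68,0,0,0,-1]
    - [0,0,-0.827,0,0,0,-1]

```text
clock: 23.38
position: [637.8, 233.6, 180.1]
ee_rot: [0.72, -0.694, -0.001, 0.001]
contact_force: [0.1, 1.2, -1.0]
gripper_width: 14.7
grasp_force: 58.9
```

Emit:
carry_out:
  motion:
    - [0,0,0,0,0,0,-1]
    - [0,0,0,0,0,0,-1]
    - [0,0,0,0,0,0,-1]

```text
clock: 23.75
position: [638.4, 233.9, 181.3]
ee_rot: [0.718, -0.696, -0.0, 0.0]
contact_force: [0.5, 1.1, -1.4]
gripper_width: 14.7
grasp_force: 58.9
```

```bash
cat >> m.py <<'E'
def to(x,y,z,yaw):
    pos(3); s=read_state(); T=R.from_quat(s['ee_rot']); M=T.as_matrix(); a=np.degrees(np.arctan2(M[1,0],M[0,0]))
    print('yaw',round(a%360,2),'tilt',np.degrees(np.arccos(-M[2,2])).round(2),'turn',round(float(np.radians((a-yaw+180)%360-180)),4),'shift',T.inv().apply(np.array([x,y,z])-s['position']).round(1),s['gripper_width'])
E
python3 -c "
from m import *
to(639.4,234.0,85,271.9)
d=get_image('wrist');cv2.imwrite('pics/w14.png',d['color'])"
```

```text
[[638.4 233.9 181.4]
 [638.5 233.9 181.5]
 [638.5 233.9 181.6]] [ 0.2 -0.3 -0.3]
yaw 271.86 tilt 0.0 turn -0.0007 shift [-0.  -0.9 96.6] 14.629679136945802
```

Emit:
carry_out:
  motion:
    - [0,0,0,0.3,-0.9,35,-1]
    - [0,0,0,0.3,-0.9,70,-1]
    - [0,0,0,0.3,-0.9,95,-1]
    - [0,0,0,0.3,-0.9,98,-1]
    - [0,0,0,0.3,-0.9,98,-1]

```text
clock: 24.58
position: [640.1, 233.9, 84.5]
ee_rot: [0.719, -0.695, 0.0, -0.001]
contact_force: [0.1, 0.2, -1.0]
gripper_width: 14.7
grasp_force: 58.9
```

Emit:
carry_out:
  motion:
    - [0,0,0,0,0,0,-1]
    - [0,0,0,0,0,0,-1]
    - [0,0,0,0,0,0,-1]

```text
clock: 24.95
position: [639.7, 233.8, 84.3]
ee_rot: [0.719, -0.695, 0.0, -0.001]
contact_force: [0.1, 0.3, -1.5]
gripper_width: 14.8
grasp_force: 58.9
```

```bash
python3 -c "
from m import *
to(639.4,233.6,71,271.9)
d=get_image('wrist');cv2.imwrite('pics/w15.png',d['color'])"
```

```text
[[639.6 233.7  84.1]
 [639.5 233.7  83.9]
 [639.5 233.6  83.8]] [-0.  -0.5 -1.2]
yaw 271.89 tilt 0.01 turn -0.0002 shift [ 0.   0.1 12.8] 14.765165202077759
```

View pics/w15.png

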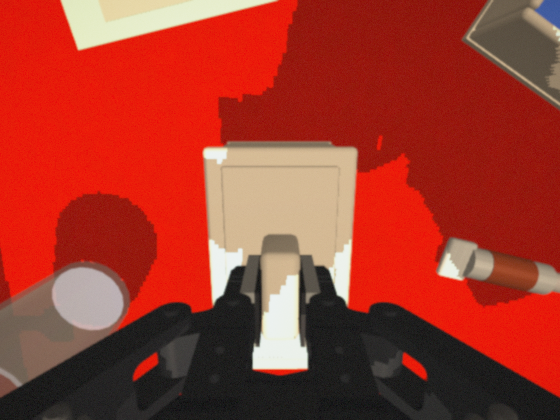

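The pot's end shows behind the lid, centred (columns 226–333 against 204–357) and parallel. I'll lower it.

Emit:
carry_out:
  motion:
    - [0,0,0,0,0,4,-1]
    - [0,0,0,0,0,8,-1]
    - [0,0,0,0,0,10.5,-1]
    - [0,0,0,0,0,11.5,-1]
    - [0,0,0,0,0,11.5,-1]

```text
clock: 25.78
position: [639.4, 233.7, 72.0]
ee_rot: [0.719, -0.695, -0.0, 0.0]
contact_force: [-0.2, -0.4, -1.7]
gripper_width: 14.8
grasp_force: 58.9
```

Emit:
carry_out:
  motion:
    - [0,0,0,0,0,0.4,-1]
    - [0,0,0,0,0,0.8,-1]
    - [0,0,0,0,0,0.8,-1]

```text
clock: 26.15
position: [639.4, 233.6, 71.3]
ee_rot: [0.719, -0.695, -0.0, -0.0]
contact_force: [1.2, 0.2, -1.0]
gripper_width: 14.9
grasp_force: 58.9
```

Emit:
carry_out:
  motion:
    - [0,0,0,0,0,0.4,-1]
    - [0,0,0,0,0,0.8,-1]
    - [0,0,0,0,0,0.8,-1]

```text
clock: 26.52
position: [639.5, 233.7, 70.9]
ee_rot: [0.719, -0.695, 0.0, -0.0]
contact_force: [-0.2, -0.7, 0.9]
gripper_width: 15.0
grasp_force: 59.3
```

Emit:
carry_out:
  motion:
    - [0,0,0,0,0,0.4,-1]
    - [0,0,0,0,0,0.5,-1]
    - [0,0,0,0,0,0.5,-1]

```text
clock: 26.9
position: [639.5, 233.7, 70.8]
ee_rot: [0.719, -0.695, 0.0, -0.0]
contact_force: [-2.2, 0.5, 5.0]
gripper_width: 14.7
grasp_force: 59.8
```

Emit:
carry_out:
  motion:
    - [0,0,0,0,0,0,-0.3]
    - [0,0,0,0,0,0,0]
    - [0,0,0,0,0,0,0]
    - [0,0,0,0,0,-30,0]
    - [0,0,0,0,0,-90,0]

```text
clock: 27.52
position: [637.9, 232.8, 157.3]
ee_rot: [0.719, -0.695, -0.001, 0.004]
contact_force: [0.5, 1.1, 0.4]
gripper_width: 42.9
grasp_force: 0.0
```

Emit:
carry_out:
  motion:
    - [0,0,0.15,-40,27,-20,0]
    - [0,0,0.3,-85,56,-20,0]
    - [0,0,0.45,-130,86,-20,0]
    - [0,0,0.6,-165,110,-20,0]
    - [0,0,0.705,-177,118,-20,0]

```text
clock: 28.15
position: [514.0, 408.8, 179.9]
ee_rot: [-0.434, 0.901, 0.0, 0.0]
contact_force: [1.2, 0.2, 0.2]
gripper_width: 42.9
grasp_force: 0.0
```

Emit:
carry_out:
  motion:
    - [0,0,0,0,0,50,0]
    - [0,0,0,0,0,80,0]
    - [0,0,0,0,0,80,0]
    - [0,0,0,0,0,80,0]
    - [0,0,0,0,0,80,0]

```text
clock: 28.78
position: [516.6, 407.5, 102.0]
ee_rot: [-0.434, 0.901, 0.001, 0.002]
contact_force: [-0.7, 0.7, 0.0]
gripper_width: 42.9
grasp_force: 0.0
```

```bash
python3 -c "
from m import *
to(516.1,406.8,50,231.5)
d=get_image('wrist');cv2.imwrite('pics/w16.png',d['color'])
px=proj(d,[516.1,406.8,13])[0];print(px)"
```

```text
[[516.4 407.3 101.8]
 [516.2 407.1 101.6]
 [516.1 407.  101.3]] [ 0.5 -0.3 -0.4]
yaw 231.49 tilt 0.13 turn -0.0001 shift [ 0.3 -0.1 51.3] 42.73321674085646
[278.08778501 222.49763851]
```

View pics/w16.png

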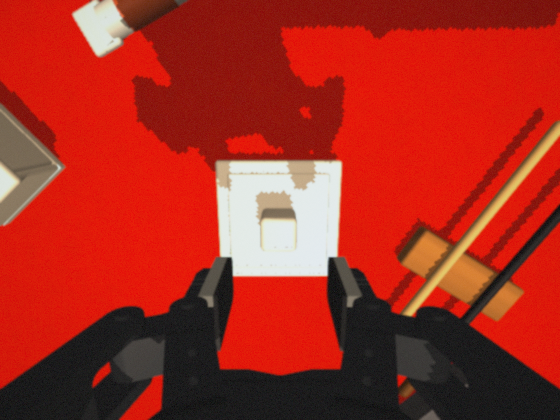

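The square lid is aligned, with its knob at (279,229) between the fingers.

Emit:
carry_out:
  motion:
    - [0,0,0,0.3,0,40,0]
    - [0,0,0,0.3,0,60,0]
    - [0,0,0,0.3,0,66,0]
    - [0,0,0,0.3,0,66,0]
    - [0,0,0,0.3,0,66,0]

```text
clock: 29.6
position: [516.1, 407.1, 35.4]
ee_rot: [-0.435, 0.901, 0.0, 0.001]
contact_force: [-0.1, 0.1, -0.2]
gripper_width: 42.6
grasp_force: 0.0
```

```bash
python3 -c "
from m import *
to(516.1,406.8,32,231.5)"
```

```text
[[516.  407.1  35.3]
 [515.9 406.9  35.2]
 [515.8 406.9  35. ]] [-0.3  0.  -0.3]
yaw 231.5 tilt 0.1 turn 0.0 shift [-0.1 -0.3  3. ] 42.63561265558728
```

Emit:
carry_out:
  motion:
    - [0,0,0,0,0,2.5,0]
    - [0,0,0,0,0,2.5,-1]
    - [0,0,0,0,0,2.5,-1]
    - [0,0,0,0,0,2.5,-1]
    - [0,0,0,0,0,2.5,-1]

```text
clock: 30.38
position: [515.5, 406.5, 31.7]
ee_rot: [-0.434, 0.901, 0.0, 0.0]
contact_force: [-0.5, 0.6, 1.0]
gripper_width: 20.7
grasp_force: 62.6
```

```bash
python3 -c "
from m import *
to(488.4,105,76,241.4)"
```

```text
[[515.6 406.6  31.7]
 [515.6 406.6  31.7]
 [515.5 406.5  31.7]] [ 0.4 -0.   1.1]
yaw 231.5 tilt 0.02 turn -0.1727 shift [ 252.9 -166.5  -44.4] 20.418626454931108
```

Emit:
carry_out:
  motion:
    - [0,0,0,0,0,-15,-1]
    - [0,0,0,0,0,-55,-1]
    - [0,0,0,0,0,-105,-1]
    - [0,0,0,20,-13,-140,-1]
    - [0,0,0,65,-43,-150,-1]

```text
clock: 31.15
position: [509.7, 330.3, 185.0]
ee_rot: [-0.436, 0.9, 0.001, 0.003]
contact_force: [0.1, -1.6, -1.5]
gripper_width: 20.8
grasp_force: 62.2
```

Emit:
carry_out:
  motion:
    - [0,0,-0.04,48,-31,0,-1]
    - [0,0,-0.08,96,-62,0,-1]
    - [0,0,-0.12,140,-92,0,-1]
    - [0,0,-0.173,175,-115,0,-1]
    - [0,0,-0.173,188,-123.5,0,-1]

```text
clock: 31.78
position: [487.5, 102.6, 182.1]
ee_rot: [-0.51, 0.86, 0.0, 0.0]
contact_force: [0.5, 0.5, -1.6]
gripper_width: 20.6
grasp_force: 62.2
```

Emit:
carry_out:
  motion:
    - [0,0,0,0,0,0,-1]
    - [0,0,0,0,0,0,-1]
    - [0,0,0,0,0,0,-1]

```text
clock: 32.15
position: [488.5, 105.8, 181.5]
ee_rot: [-0.511, 0.86, 0.0, 0.0]
contact_force: [0.2, 0.2, -2.0]
gripper_width: 20.9
grasp_force: 62.2
```

```bash
python3 -c "
from m import *
to(488.1,104.3,76,241.4)"
```

```text
[[488.4 105.7 181.4]
 [488.4 105.6 181.4]
 [488.3 105.4 181.3]] [-0.1 -0.3 -1.2]
yaw 241.47 tilt 0.02 turn 0.0011 shift [  1.1  -0.4 105.3] 21.089996641490416
```

Emit:
carry_out:
  motion:
    - [0,0,0.001,1,-0.4,35,-1]
    - [0,0,0.001,1,-0.4,70,-1]
    - [0,0,0.001,1,-0.4,90,-1]
    - [0,0,0.001,1,-0.4,93,-1]
    - [0,0,0.001,1,-0.4,93,-1]

```text
clock: 32.92
position: [488.7, 104.1, 89.0]
ee_rot: [-0.51, 0.86, -0.0, 0.0]
contact_force: [-0.3, 1.2, -2.3]
gripper_width: 20.6
grasp_force: 62.2
```

Emit:
carry_out:
  motion:
    - [0,0,0,0,0,0,-1]
    - [0,0,0,0,0,0,-1]
    - [0,0,0,0,0,0,-1]

```text
clock: 33.3
position: [488.3, 103.8, 89.0]
ee_rot: [-0.51, 0.86, -0.0, 0.001]
contact_force: [-0.5, -0.1, -1.4]
gripper_width: 20.4
grasp_force: 62.2
```

```bash
python3 -c "
from m import *
to(488.1,104.3,75.7,241.4)
d=get_image('wrist');cv2.imwrite('pics/w17.png',d['color'])"
```

```text
[[488.3 103.8  88.9]
 [488.2 103.7  88.8]
 [488.2 103.7  88.7]] [ 0.1  0.7 -1.5]
yaw 241.35 tilt 0.02 turn -0.0009 shift [-0.5  0.4 13. ] 20.826031159130828
```

View pics/w17.png

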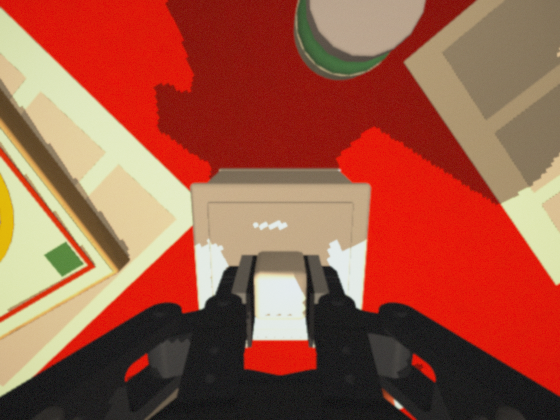

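The pot's wall (columns 218–343) is centred and parallel behind the lid (191–371), and the jar and panel are clear. I'll lower it.

Emit:
carry_out:
  motion:
    - [0,0,0,-0.5,0.4,4,-1]
    - [0,0,0,-0.5,0.4,8,-1]
    - [0,0,0,-0.5,0.4,10.5,-1]
    - [0,0,0,-0.5,0.4,12,-1]
    - [0,0,0,-0.5,0.4,12,-1]

```text
clock: 34.12
position: [488.0, 104.3, 76.4]
ee_rot: [-0.51, 0.86, -0.0, -0.0]
contact_force: [-0.2, 0.5, -1.4]
gripper_width: 20.9
grasp_force: 62.2
```

Emit:
carry_out:
  motion:
    - [0,0,0,0,0,0.4,-1]
    - [0,0,0,0,0,0.8,-1]
    - [0,0,0,0,0,0.8,-1]

```text
clock: 34.5
position: [488.0, 104.3, 75.8]
ee_rot: [-0.51, 0.86, -0.0, 0.0]
contact_force: [0.3, -0.2, -0.8]
gripper_width: 20.7
grasp_force: 62.2
```

Emit:
carry_out:
  motion:
    - [0,0,0,0,0,0.4,-1]
    - [0,0,0,0,0,0.9,-1]
    - [0,0,0,0,0,0.9,-1]

```text
clock: 34.88
position: [488.1, 104.4, 75.6]
ee_rot: [-0.51, 0.86, -0.0, 0.0]
contact_force: [-2.0, 0.3, 5.0]
gripper_width: 20.7
grasp_force: 63.1
```

Contact at the seated height. I'll release, retreat, and check everything.

Emit:
carry_out:
  motion:
    - [0,0,0,0,0,0,-0.3]
    - [0,0,0,0,0,0,0]
    - [0,0,0,0,0,0,0]
    - [0,0,0,0,0,-30,0]
    - [0,0,0,0,0,-90,0]

```text
clock: 35.5
position: [486.5, 103.6, 163.5]
ee_rot: [-0.51, 0.86, 0.0, -0.003]
contact_force: [1.3, 0.7, -0.1]
gripper_width: 42.9
grasp_force: 0.0
```

Emit:
carry_out:
  motion:
    - [0,0,0,-40,0,-40,0]
    - [0,0,0,-75,0,-70,0]
    - [0,0,0,-75,0,-70,0]
    - [0,0,0,-75,0,-70,0]
    - [0,0,0,-75,0,-70,0]

```text
clock: 36.12
position: [523.0, 169.1, 233.5]
ee_rot: [-0.51, 0.86, 0.0, -0.002]
contact_force: [0.5, -0.0, -0.6]
gripper_width: 43.1
grasp_force: 0.0
```

```bash
python3 -c "
from m import *
potlook((488.4,105),57,save='pics/w18.png')
d=get_image('wrist');px=proj(d,[639,235,52])[0];print(px,fit(d,notred(d['color']),px,52))
d=get_image('scene');cv2.imwrite('pics/s2.png',cv2.resize(d['color'][130:320,40:400],(800,422),interpolation=cv2.INTER_CUBIC))"
```

```text
[523.7 169.6 234.3] [ 0.6 -0.3  0.5] 42.95752756220397
[278. 110.] {'rect': array([584.9,  50.1, 309.8, 189.8]), 'ang': -7.3, 'circ': array([586.7,  63.7, 310.2]), 'mean': array([581.5,  66.1], dtype=float32)}
[210.83971959 299.43823345] {'rect': array([595.3, 301.9, 643.8, 234. ]), 'ang': -28.7, 'circ': array([651.5, 404.5, 643.8]), 'mean': array([603.3, 340. ], dtype=float32)}
```

View pics/s2.png

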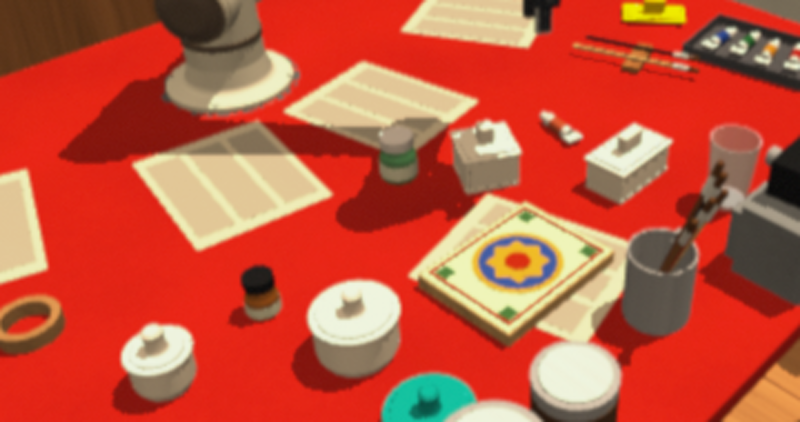

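All four lids sit flat on their pots with knobs up. The panel and jar are undisturbed, and the gripper is clear.

```bash
python3 -c "
from bench import *
print(job_done())"
```

```text
the job is handed in; nothing more can be done
None
```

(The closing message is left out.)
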